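# Hold a shell tray home on the imaging stage

## Task

Get this tray of shells photographed: swing the camera arm in over the imaging stage until it meets its stop, then slide the shell tray along its guides against the sprung shutter plunger until its end wall sits hard and square against the steel stop pads. Finish while still pressing the tray home, firmly but gently, for the exposure: the plunger pushes it back out if you let go. Leave the jar, the small tray and the calliper beside the stage alone.

Things in the scene. Friction and masses are not known exactly. Their poses are not given: they have to be found in the camera images.
- stage: Imaging stage fixed to the bench, a grey baseboard 410 x 255 x 18 mm. Origin: on the bench, midway between the guides, straight below the tray's centre when the tray is home. x runs along the guides to the stop pads (away from the robot, within 15 degrees), y left, z up. The board spans x -190 to +220, y -90 to +165 mm.
- guides_mid (a point): On the board's top, 18 mm above the stage origin. Two aluminium guides, 14 mm high, 108 mm apart (inner faces), run either side from x = -110 to +108 mm; before them (x -190 to -110 mm) the board is bare. An aluminium fence 40 mm high stands across at x = +108 to +128 mm.
- stop_left: Left of the two steel stop pads on the fence, 16 mm diameter, 8 mm proud of it. Origin: centre of its face, 100 mm in x, +36 mm in y of the stage origin and 22 mm above the board. Rigid: the hard stop for the tray.
- stop_right: Right stop pad, as the left one, at -36 mm in y.
- plunger_tip (a point): Centre of the round end of the brass plunger (12 mm diameter) of the black shutter switch, midway between the pads and 22 mm above the board. It moves along the stage's x; at rest it stands 16 mm out in front of the pad faces.
- plunger (a joint): How far the plunger is pressed in, m: 0 at rest, 0.016 when it is level with the pad faces (tray home), end of its travel 0.019. Spring: about 3 N at first touch, 7 N at 0.016; it returns by itself.
- tray: Loose open tray, cream-painted metal (friction about 0.25), 200 mm long (its x) x 100 wide x 45 high, 0.25 to 0.5 kg, eight cells with a shell fixed in each. Origin: centre of its underside. It lies on the board between the guides (4 mm play a side), x along the stage's x, 24 to 48 mm short of home, clear of the plunger. Home, its origin is 18 mm straight above the stage origin.
- tray_pull (a point): Centre of the steel ball pull (18 mm diameter) on the middle of the tray's near end wall, on a 9 mm stem: 114 mm from the tray's origin along its -x, 26 mm above the tray's underside (44 mm above the bench); it stands out to 123 mm. Bare board lies before it and beside it: the place to push, or to pinch from above.
- camera_arm (a joint): Swing of the camera arm about its upright post, rad: 0 = at its stop, camera straight above the stage origin; as the value grows the arm turns clockwise seen from above and the camera swings out to the left (+y) of the stage. Starts at 0.85 to 1.25, outer stop 1.45. A light friction hinge (about 0.15 N m) that stays where it is left.
- camera_knob (a point): Centre of the black upright clamp knob on top of the camera, at the boom's end: 20 mm diameter, 34 mm tall, centre 285 mm above the bench, 210 mm from the hinge axis. It can be pinched from above or pushed sideways. Below it: a 34 mm square clamp block (top at 262 mm), the 14 mm steel boom (axis at 245 mm), the camera and its 58 mm ring light (underside at 138 mm).
- camera_hinge (a point): On the upright axis of the camera arm's post, 245 mm above the bench, at x +165, y +130 mm of the stage. The post and collar end 273 mm above the bench.
- jar: Bystander: glass jar with a white lid, 56 mm diameter, 85 mm tall, standing on the bench to the right of the stage. Origin: centre of its underside.
- small_tray: Bystander: small tray with one shell, 85 x 60 x 25 mm, on the bench to the right of the stage. Origin: centre of its underside.
- calliper: Bystander: steel calliper with a black slide, 170 mm long, 9 mm high, lying on the bench to the left of the stage. Origin: middle of its beam, underside.
Things that resemble listed ones, but are neither listed nor needed, are in the scene too. Leave any blue look-alike of the tray alone.

How it is judged:
By the outcome, as a careful person would: the job done as asked, in the order asked, and still so for the second after the job is handed in, while the arm keeps its last pose, push and grip.
It also fails if it takes over 70 s, if anything falls off the work surface, if the arm or the gripper's body presses on something with over 40 N, if the wrist force passes 120 N, or if a joint passes its speed limit or range.

## Robot

A 6-joint arm with a two-finger parallel gripper is mounted at the origin on the work surface. World frame = base frame: x ahead of the robot, y to its left, z up, the work surface at z = 0. Lengths are in m, angles in degrees, forces in N, time in s.
With the tool pointing down it reaches from about 0.35 to 0.875 m from the base axis. Payload 4.2 kg.
Tool frame: the origin (TCP) lies midway between the tips of the shut fingers; the grasp point (between the pads) lies 19 mm behind it; z points along the fingers, x is the direction in which the jaws open and shut, and the axes are right-handed (so a half turn about z gives the same grasp; the last joint's range is limited). The gripper opens to 87 mm and grips with 3 to 60 N. Pads are 19 mm wide; open, the fingers measure 117 mm over their backs; the gripper's body (75 mm by 190 mm) begins 51 mm behind the grasp point.
Start: joints at [-50.501, 22.042, 0.453, 0, -68.411, -14.817], TCP at [0.261, -0.568, 0.223] pointing down, gripper open.
Joint ranges: [-179.83, 179.83], [-69.29, 118.12], [-61.27, 80.66], [-181.25, 117.63], [-171.15, -9.14], [-177.46, 177.46]. Speed limits (degrees/s): [159.86, 159.86, 180, 180, 180, 180].

## Interface

Orientations are given as a 3x3 rotation matrix whose columns are the frame's x, y, z axes.
In Python, from station import sense, capture, finish_job, find_in gives the robot as it stands.
- The arm moves only by the shell command python3 -m creep 'ROWS'. ROWS is JSON, a list of rows, each a list of 7 numbers: the shift along the tool's x, y, z in mm, then the turn, a rotation vector about the tool's x, y, z in degrees, then the opening, from 0 (shut) to 1 (fully open). A call has exactly 10 rows; each row shifts and turns the commanded pose from where the row before left it, along the tool's axes as they then stand; what a row does not reach is not made up. A row lasts 1/8 s, in which the tool goes at most 62.5 mm and 10.7 degrees, less where a joint would pass 70% of its speed; a pose out of reach is approached as far as the arm can. A call with a gripper value outside its range is refused whole. The fingers move at their own pace and stop on an object; the grip force is fixed at half the most. Time passes only in rows, so rows that do not move let the fingers close, or fill a call up. It gives the time, the measured TCP pose, the force and the opening at its end, in the units of the state.
- sense(): the state, without advancing time (a new reading comes with each control period).
- capture(name): name is "side" or "top" or "wrist"; returns a dict with "color" (384x512x3 uint8, blue, green, red), "vertical_fov" (degrees; the focal length in pixels is half the picture's height over the tangent of half this angle, whatever the lens; pixels are square), "cx", "cy" (the principal point, pixels), "R" (3x3) and "t" (3): a world point X has camera coordinates R X + t. Camera axes: x right, y down, z forward; pixel columns grow to the right and rows downward; lengths in m; the calibration is good to about 2 mm. The wrist camera is an equidistant fisheye: a pixel r from the principal point sees the ray r / f radians off the axis. A picture is of the moment at which its call begins. There is no depth.
- finish_job(): hands the job in, once; it reports no verdict.
Trained networks look in the newest picture that a camera, given by its name, has taken for a name from the list of things; names that differ only in an ending like _2 or _b are one class to them, and where a whole thing is asked for, a point or a joint stands for the part that bears it (a point fixed in the world has none). Each returns a list of dicts, best first, with "p" (0 to 1); they miss things now and then, are a little off and sometimes report something else, mostly with a low value. They report only what shows in the picture. A call takes as long as a camera call. They do not tell look-alikes from the thing itself.
- find_in(camera, name): "xy" ([column, row] in pixels, amid what is visible of it).
The state is a dict: "time_s": time; "joints": joint angles; "joint_velocities": joint speeds; "effort": joint torques, N m; "tcp_pos": TCP position; "ee_rot": TCP orientation; "wrist_force": force on the tool from outside, world axes, zero at the start; "moment": the same for the moment, N m; "gripper_width": opening from 0.0 (shut) to 1.0 (fully open).
Only numpy, scipy, OpenCV 4.12 (cv2) and the standard library are available. Lean on these libraries where they do the work, as an engineer would, in place of code of your own. Each camera call takes 0.05 s, during which the arm holds its last target. There are 200 camera calls.

## Working session

There is one attempt and no reset: what is moved stays moved. The work goes in short steps, Python scripts to look and compute and a shell command to move; the robot and the scene stay as the last step left them, time stands still between calls to the robot, and variables do not carry over. Pictures are saved under pics/ and viewed, about 8 in all and at most 12, crops included, and the job is handed in when it is done.

```bash
mkdir -p pics; ls; cat > h.py <<'E'
import numpy as np, cv2
from station import sense, capture, finish_job, find_in
def cam(c):
    f=192/np.tan(np.radians(c["vertical_fov"])/2); return f,np.array(c["R"]),np.array(c["t"])
def ray(c,xy,fish=False):
    f,R,t=cam(c); u=np.array([xy[0]-c["cx"],xy[1]-c["cy"]])
    if fish:
        r=np.hypot(*u); th=r/f; d=np.array([*(u/max(r,1e-9)*np.sin(th)),np.cos(th)])
    else: d=np.array([u[0]/f,u[1]/f,1])
    return -R.T@t, R.T@d
def atz(c,xy,z,fish=False):
    o,d=ray(c,xy,fish); return o+d*(z-o[2])/d[2]
def proj(c,X):
    f,R,t=cam(c); p=R@np.array(X)+t; return np.array([c["cx"],c["cy"]])+f*p[:2]/p[2]
def tri(c1,p1,c2,p2):
    o1,d1=ray(c1,p1);o2,d2=ray(c2,p2)
    A=np.c_[d1,-d2]; s=np.linalg.lstsq(A,o2-o1,rcond=None)[0]
    a,b=o1+s[0]*d1,o2+s[1]*d2; return (a+b)/2,np.linalg.norm(a-b)
E
python3 - <<'E'
from h import *
C={}
for n in("top","side"):
    C[n]=capture(n); cv2.imwrite(f"pics/{n}0.png",C[n]["color"])
    print(n,-np.array(C[n]["R"]).T@np.array(C[n]["t"]))
Z=dict(camera_knob=.285,tray_pull=.044,stop_left=.04,stop_right=.04,plunger_tip=.04,tray=.063,camera_hinge=.273,jar=.085,small_tray=.02,calliper=.005,stage=.018)
for k,z in Z.items():
  for n in C:
    for r in find_in(n,k)[:3]: print(k,n,np.round(r["xy"],1),round(r["p"],2),np.round(atz(C[n],r["xy"],z),3))
s=sense();print(s["time_s"],s["tcp_pos"],np.round(s["ee_rot"],3),s["wrist_force"],s["gripper_width"])
cv2.imwrite("pics/both0.png",cv2.resize(np.vstack([C["top"]["color"],C["side"]["color"]]),None,fx=.78,fy=.78))
E
```

```text
pics
top [ 0.37206441 -0.02667104  1.31978588]
side [-0.08851707  0.85094025  1.22767427]
camera_knob top [207.9 162.2] 0.74 [0.603 0.081 0.285]
camera_knob side [222.  196.9] 0.9 [0.548 0.121 0.285]
tray_pull top [329.9 271.8] 0.97 [ 0.285 -0.323  0.044]
tray_pull top [267.4 186.5] 0.63 [ 0.574 -0.106  0.044]
tray_pull side [357.4 215. ] 0.8 [ 0.292 -0.274  0.044]
tray_pull side [266.1 206.6] 0.63 [ 0.56  -0.12   0.044]
stop_left top [269.1 183.4] 0.35 [ 0.586 -0.112  0.04 ]
stop_right side [223.5 200. ] 0.41 [ 0.699 -0.06   0.04 ]
tray top [266.1 182. ] 0.95 [ 0.587 -0.1    0.063]
tray top [329.1 272.7] 0.7 [ 0.283 -0.316  0.063]
tray top [209.2 165.9] 0.3 [0.639 0.1   0.063]
tray side [262.8 205.6] 0.94 [ 0.562 -0.102  0.063]
tray side [357.3 213.6] 0.65 [ 0.289 -0.261  0.063]
camera_hinge top [241.6 165.2] 0.8 [ 0.599 -0.016  0.273]
camera_hinge side [227.9 221.5] 0.64 [0.484 0.175 0.273]
jar top [303.9 144.9] 0.65 [ 0.717 -0.228  0.085]
jar side [247.2 170.3] 0.58 [ 0.697 -0.194  0.085]
small_tray top [319.2 187.3] 0.86 [ 0.58  -0.294  0.02 ]
small_tray side [285.5 184.5] 0.7 [ 0.583 -0.275  0.02 ]
calliper top [192.5 217.5] 0.9 [0.462 0.158 0.005]
calliper top [242.5 166.9] 0.39 [ 0.651 -0.016  0.005]
calliper top [265.8 185.2] 0.33 [ 0.585 -0.102  0.005]
calliper side [236.7 279.5] 0.86 [0.472 0.157 0.005]
stage top [243.1 169. ] 0.74 [ 0.64  -0.019  0.018]
stage side [226.3 222.9] 0.6 [0.637 0.002 0.018]
1.2 [ 0.26102359 -0.56789804  0.22258611] [[-0.418  0.909  0.   ]
 [ 0.909  0.418 -0.   ]
 [-0.     0.    -1.   ]] [-0.47354316  0.18628549  0.10098523] 0.9975028135668571
```

View pics/top0.png

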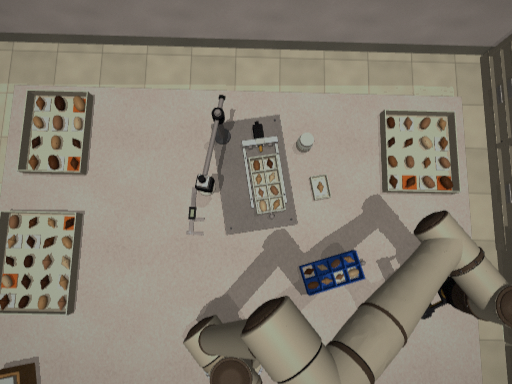

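View pics/side0.png

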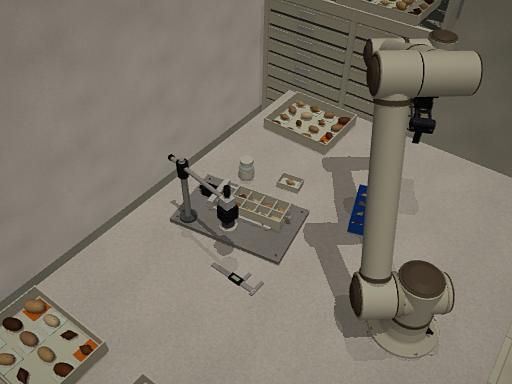

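The top view shows the stage with its tray around (265,180), the post near (218,115), and the camera swung out near (204,184). The blue look-alike is at (332,272). I'll zoom in for corners.

```bash
python3 - <<'E'
import cv2
a=cv2.imread("pics/top0.png")[90:240,170:330]
cv2.imwrite("pics/topc.png",cv2.resize(a,None,fx=4,fy=4,interpolation=cv2.INTER_CUBIC))
b=cv2.imread("pics/side0.png")[145:265,160:320]
cv2.imwrite("pics/sidec.png",cv2.resize(b,None,fx=5,fy=5,interpolation=cv2.INTER_CUBIC))
E
```

```text
(no output)
```

View pics/topc.png

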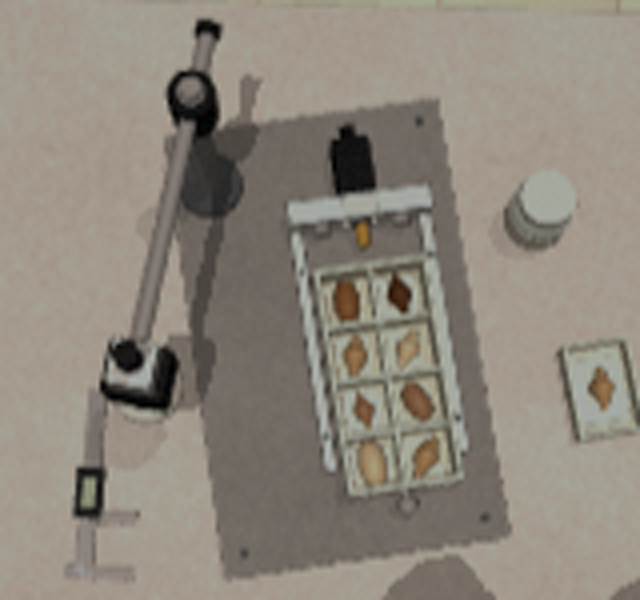

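View pics/sidec.png

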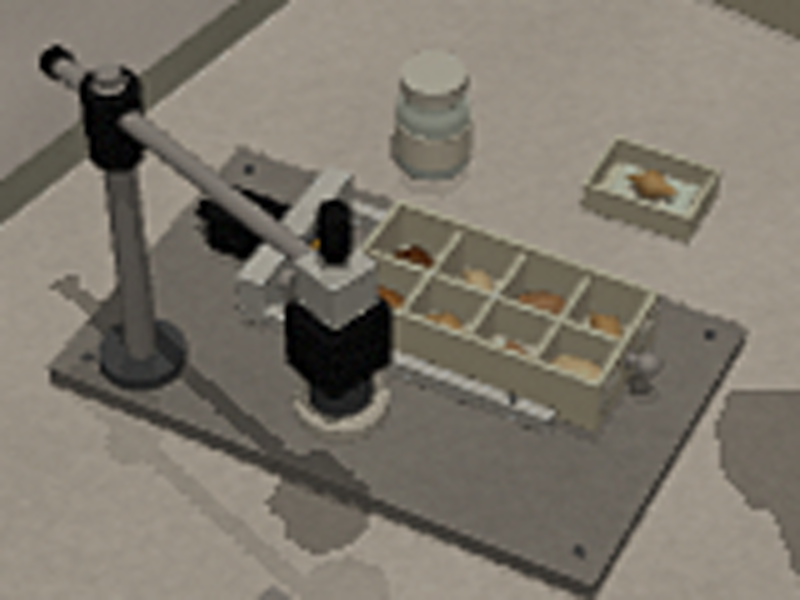

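The crops show the board corners, ball pull (top crop 406,503; side crop 645,365), knob (127,353; 335,232) and post top. I'll fit the stage pose, arm angle and tray offset to both views.

```bash
python3 - <<'E'
from h import *
from scipy.optimize import least_squares
T=capture("top");S=capture("side")
t=lambda u,v:(T,np.array([170+(u+.5)/4-.5,90+(v+.5)/4-.5])); s=lambda u,v:(S,np.array([160+(u+.5)/5-.5,145+(v+.5)/5-.5]))
NR,NL,FR,FL=(-.19,-.09,.018),(-.19,.165,.018),(.22,-.09,.018),(.22,.165,.018)
obs=[(NR,t(511,534)),(NL,t(226,579)),(FR,t(439,99)),(NR,s(747,330)),(NL,s(593,587)),(FL,s(50,370)),(FR,s(240,150)),
 ((.165,.130,.273),t(188,92)),((.165,.130,.273),s(108,78)),("k",t(127,353)),("k2",s(335,232)),("p",t(406,503)),("p",s(647,365))]
def W(p,X):
    c,n=np.cos(p[2]),np.sin(p[2]); return np.array([p[0]+c*X[0]-n*X[1],p[1]+n*X[0]+c*X[1],X[2]])
def knob(p,a,z):
    # home vector hinge->(0,0); clockwise by a
    v=np.array([-.165,-.13]); c,n=np.cos(-a),np.sin(-a); return W(p,(.165+c*v[0]-n*v[1],.13+n*v[0]+c*v[1],z))
def pt(p,X):
    if X=="k": return knob(p,p[3],.302)
    if X=="k2": return knob(p,p[3],.285)
    if X=="p": return W(p,(-p[4]-.114,p[5],.044))
    return W(p,X)
res=lambda p:np.concatenate([proj(c,pt(p,X))-xy for X,(c,xy) in obs])
r=least_squares(res,[.6,-.07,0.1,1,.03,0],loss="soft_l1");p=r.x
print(np.round(p,4),"yaw",np.degrees(p[2]));print(np.round(res(p).reshape(-1,2),1).tolist())
print("knob",knob(p,p[3],.285),"home knob",knob(p,0,.285),"hinge",W(p,(.165,.13,.245)),"pull",pt(p,"p"))
for a in np.linspace(p[3],0,7): print(round(a,2),np.round(knob(p,a,.285),3))
np.save("p.npy",p)
E
```

```text
[ 0.6176 -0.0955  0.1699  1.0063  0.035  -0.0014] yaw 9.732172539761796
[[0.2, 1.1], [0.1, 0.6], [-0.3, 0.1], [-0.1, -0.2], [0.0, 0.3], [-1.2, -0.2], [-0.6, -0.5], [0.7, -0.5], [-0.4, -0.7], [0.1, 0.7], [0.0, 0.5], [0.5, 0.5], [-0.8, 0.2]]
knob [0.55120647 0.09585692 0.285     ] home knob [ 0.61761811 -0.09552715  0.285     ] hinge [0.75826797 0.06049405 0.245     ] pull [ 0.47103441 -0.12208068  0.044     ]
1.01 [0.551 0.096 0.285]
0.84 [0.548 0.061 0.285]
0.67 [0.551 0.026 0.285]
0.5 [ 0.56  -0.008  0.285]
0.34 [ 0.574 -0.041  0.285]
0.17 [ 0.594 -0.07   0.285]
0.0 [ 0.618 -0.096  0.285]
```

```bash
cat > plan.py <<'E'
from h import *
from scipy.spatial.transform import Rotation as Ro
def pose(yaw,tilt=0,about=None):
    """tool down, tool-x at world yaw (deg); tilt deg about world axis 'about'"""
    a=np.radians(yaw);x=np.array([np.cos(a),np.sin(a),0]);z=np.array([0,0,-1.]);R=np.c_[x,np.cross(z,x),z]
    if tilt: R=Ro.from_rotvec(np.radians(tilt)*np.array(about)).as_matrix()@R
    return R
def rows(P,R,wps):
    """wps: (pos,R,n)"""
    for q,Q,n in wps:
        q=np.array(q); dp=(q-P)/n; rv=Ro.from_matrix(R.T@Q).as_rotvec()/n
        for i in range(n):
            print(np.round(np.r_[R.T@dp*1000,np.degrees(rv)],1).tolist()); R=R@Ro.from_rotvec(rv).as_matrix()
        P=q; print("--")
def now():
    s=sense(); return np.array(s["tcp_pos"]),np.array(s["ee_rot"])
E
python3 - <<'E'
from plan import *
P,R=now()
Q=pose(170.3)
rows(P,R,[(P+[0,0,.14],R,3),((.30,-.468,P[2]+.14),R,2)])
rows(np.array((.30,-.468,.363)),R,[((.553,.150,.363),R,12),((.553,.150,.363),Q,6),((.553,.150,.280),Q,2)])
E
```

```text
[0.0, 0.0, -46.7, 0.0, 0.0, 0.0]
[0.0, 0.0, -46.7, 0.0, 0.0, 0.0]
[0.0, 0.0, -46.7, 0.0, 0.0, 0.0]
--
[37.2, 38.6, 0.0, 0.0, 0.0, 0.0]
[37.2, 38.6, 0.0, 0.0, 0.0, 0.0]
--
[38.0, 40.7, 0.0, 0.0, 0.0, 0.0]
[38.0, 40.7, 0.0, 0.0, 0.0, 0.0]
[38.0, 40.7, 0.0, 0.0, 0.0, 0.0]
[38.0, 40.7, 0.0, 0.0, 0.0, 0.0]
[38.0, 40.7, 0.0, 0.0, 0.0, 0.0]
[38.0, 40.7, 0.0, 0.0, 0.0, 0.0]
[38.0, 40.7, 0.0, 0.0, 0.0, 0.0]
[38.0, 40.7, 0.0, 0.0, 0.0, 0.0]
[38.0, 40.7, 0.0, 0.0, 0.0, 0.0]
[38.0, 40.7, 0.0, 0.0, 0.0, 0.0]
[38.0, 40.7, 0.0, 0.0, 0.0, 0.0]
[38.0, 40.7, 0.0, 0.0, 0.0, 0.0]
--
[0.0, 0.0, 0.0, 0.0, -0.0, -9.3]
[0.0, 0.0, 0.0, 0.0, -0.0, -9.3]
[0.0, 0.0, 0.0, 0.0, -0.0, -9.3]
[0.0, 0.0, 0.0, 0.0, -0.0, -9.3]
[0.0, 0.0, 0.0, 0.0, -0.0, -9.3]
[0.0, 0.0, 0.0, 0.0, -0.0, -9.3]
--
[0.0, 0.0, 41.5, -0.0, -0.0, 0.0]
[0.0, 0.0, 41.5, -0.0, -0.0, 0.0]
--
```

```bash
python3 -m creep '[[0,0,-46,0,0,0,0],[0,0,-46,0,0,0,0],[0,0,-46,0,0,0,0],[37,39,0,0,0,0,0],[37,39,0,0,0,0,0],[38,41,0,0,0,0,0],[38,41,0,0,0,0,0],[38,41,0,0,0,0,0],[38,41,0,0,0,0,0],[38,41,0,0,0,0,0]]'
python3 -m creep '[[38,41,0,0,0,0,0],[38,41,0,0,0,0,0],[38,41,0,0,0,0,0],[38,41,0,0,0,0,0],[38,41,0,0,0,0,0],[38,41,0,0,0,0,0],[38,41,0,0,0,0,0],[0,0,0,0,0,-9,0],[0,0,0,0,0,-9,0],[0,0,0,0,0,-9,0]]'
python3 -m creep '[[0,0,0,0,0,-9,0],[0,0,0,0,0,-9,0],[0,0,0,0,0,-9,0],[0,0,0,0,0,0,0],[0,0,0,0,0,0,0],[0,0,0,0,0,0,0],[0,0,0,0,0,0,0],[0,0,0,0,0,0,0],[0,0,0,0,0,0,0],[0,0,0,0,0,0,0]]'
python3 - <<'E'
from plan import *
c=capture("wrist");cv2.imwrite("pics/w1.png",c["color"])
for r in find_in("wrist","camera_knob")[:2]: print(r["xy"],r["p"],atz(c,r["xy"],.295,True))
P,R=now();print(P,R.round(3))
E
```

```text
time_s: 2.55
tcp_pos: [0.4082, -0.2081, 0.3609]
ee_rot: [[-0.418, 0.909, 0.001], [0.909, 0.418, -0.0], [-0.001, 0.001, -1.0]]
wrist_force: [1.2, -1.2, -0.2]
gripper_width: 0.021
time_s: 3.8
tcp_pos: [0.5576, 0.152, 0.3604]
ee_rot: [[-0.788, 0.616, -0.0], [0.616, 0.788, -0.0], [0.0, -0.0, -1.0]]
wrist_force: [0.1, 0.3, -0.1]
gripper_width: 0.006
time_s: 5.05
tcp_pos: [0.5576, 0.1517, 0.3606]
ee_rot: [[-0.981, 0.196, -0.0], [0.196, 0.981, 0.0], [0.0, 0.0, -1.0]]
wrist_force: [0.4, -0.1, -0.3]
gripper_width: 0.008
[190.2, 131.5] 0.57 [0.60063191 0.08407121 0.295     ]
[0.55760076 0.15174168 0.36054784] [[-0.981  0.196 -0.   ]
 [ 0.196  0.981  0.   ]
 [ 0.    -0.    -1.   ]]
```

View pics/w1.png

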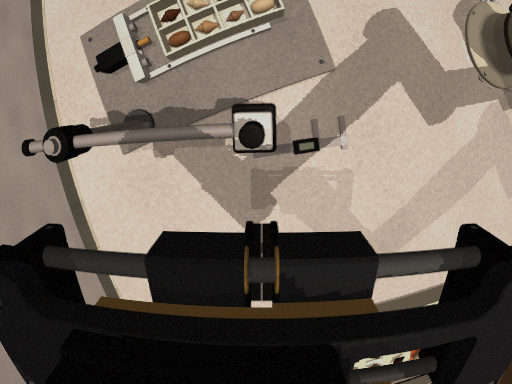

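The wrist view shows the knob top at (252,134), about 10 px left of the shut fingers' column (262), with nothing in between. I'll check its position and plan the arc.

```bash
python3 - <<'E'
from plan import *
c=capture("wrist");print("knob",atz(c,(252,134),.302,True),"hinge",atz(c,(66,143),.273,True))
p=np.load("p.npy");h=np.array([.7583,.0605]);P,R=now()
def pos(a,off,z=.282):
    th=np.radians(180)+p[2]+np.arctan2(.13,.165)-a  # hinge->knob dir
    r=np.array([np.cos(th),np.sin(th)]); t=np.array([-r[1],r[0]]) # ccw tangent as a falls
    k=h+.21*r; q=k-off*t; return (*q,z),pose(np.degrees(th))
w=[(*pos(1.006,.05),2)]
for a in np.arange(.9,-.01,-.1): w.append((*pos(a,.02),1))
rows(P,R,w); print(pos(0,.02)[0])
E
```

```text
knob [0.55363661 0.09562344 0.302     ] hinge [0.73560655 0.06284122 0.273     ]
[-1.7, -3.1, 39.3, 0.0, 0.0, -0.8]
[-1.6, -3.1, 39.3, 0.0, 0.0, -0.8]
--
[0.9, -52.3, 0.0, 0.0, -0.0, -6.1]
--
[0.9, -21.1, 0.0, -0.0, 0.0, -5.7]
--
[0.9, -21.1, 0.0, 0.0, 0.0, -5.7]
--
[0.9, -21.1, 0.0, 0.0, 0.0, -5.7]
--
[0.9, -21.1, 0.0, 0.0, 0.0, -5.7]
--
[0.9, -21.1, 0.0, 0.0, 0.0, -5.7]
--
[0.9, -21.1, 0.0, -0.0, 0.0, -5.7]
--
[0.9, -21.1, 0.0, 0.0, 0.0, -5.7]
--
[0.9, -21.1, -0.0, 0.0, 0.0, -5.7]
--
[0.9, -21.1, -0.0, 0.0, 0.0, -5.7]
--
(np.float64(0.6028350311251429), np.float64(-0.0820855653730059), 0.282)
```

```bash
python3 -m creep '[[-2,-3,39,0,0,-1,0],[-2,-3,39,0,0,-1,0],[0,-10,0,0,0,0,0],[0,-10,0,0,0,0,0],[0,-7,0,0,0,0,0],[0,-7,0,0,0,-2,0],[0.5,-8,0,0,0,-2,0],[0.5,-10,0,0,0,-2.8,0],[0.5,-10.5,0,0,0,-2.8,0],[0,0,0,0,0,0,0]]'
```

```text
time_s: 6.45
tcp_pos: [0.5514, 0.0828, 0.2841]
ee_rot: [[-1.0, -0.003, 0.003], [-0.003, 1.0, 0.001], [-0.003, 0.001, -1.0]]
wrist_force: [0.1, -0.7, -0.0]
gripper_width: 0.001
```

```bash
python3 -m creep '[[0.5,-10.5,0,0,0,-2.8,0],[0.5,-10.5,0,0,0,-2.8,0],[0.5,-10.5,0,0,0,-2.8,0],[0.5,-10.5,0,0,0,-2.8,0],[0.5,-10.5,0,0,0,-2.8,0],[0.5,-10.5,0,0,0,-2.8,0],[0.5,-10.5,0,0,0,-2.8,0],[0.5,-10.5,0,0,0,-2.8,0],[0.5,-10.5,0,0,0,-2.8,0],[0,0,0,0,0,0,0]]'
python3 - <<'E'
from plan import *
c=capture("wrist");cv2.imwrite("pics/w2.png",c["color"])
P,R=now();print(P,np.degrees(np.arctan2(R[1,0],R[0,0])))
E
```

```text
time_s: 7.7
tcp_pos: [0.5658, -0.0097, 0.2831]
ee_rot: [[-0.904, -0.428, 0.001], [-0.428, 0.904, 0.0], [-0.001, -0.0, -1.0]]
wrist_force: [-0.3, -0.2, -0.0]
gripper_width: 0.004
[ 0.56564477 -0.00941825  0.28305788] -154.61918737513147
```

View pics/w2.png

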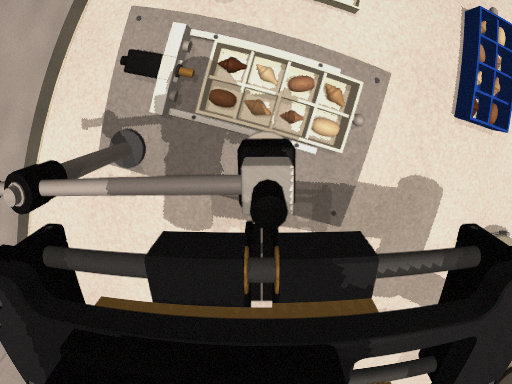

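The fingers are pushing the knob (268,190) as planned, and it sits about 2 mm off centre. Next is the rest of the arc, slowing near the stop.

```bash
python3 -m creep '[[1.5,-10.5,0,0,0,-2.8,0],[1,-10.5,0,0,0,-2.8,0],[1,-10.5,0,0,0,-2.8,0],[0.5,-10.5,0,0,0,-2.8,0],[0.5,-10.5,0,0,0,-2.8,0],[0.5,-10.5,0,0,0,-2.8,0],[0.5,-7,0,0,0,-2,0],[0.5,-3,0,0,0,-1,0],[0,0,0,0,0,0,0],[0,0,0,0,0,0,0]]'
```

```text
time_s: 9.0
tcp_pos: [0.6008, -0.0727, 0.2827]
ee_rot: [[-0.704, -0.71, 0.0], [-0.71, 0.704, -0.0], [-0.0, -0.0, -1.0]]
wrist_force: [-0.1, -0.2, -0.0]
gripper_width: 0.007
```

```bash
python3 -m creep '[[0,-1,0,0,0,-0.5,0],[0,-1,0,0,0,-0.5,0],[0,-1,0,0,0,-0.5,0],[0,-1,0,0,0,-0.5,0],[0,-1,0,0,0,-0.5,0],[0,0,0,0,0,0,0],[0,0,0,0,0,0,0],[0,0,0,0,0,0,0],[0,0,0,0,0,0,0],[0,0,0,0,0,0,0]]'
```

```text
time_s: 10.25
tcp_pos: [0.6045, -0.0764, 0.2826]
ee_rot: [[-0.672, -0.741, 0.0], [-0.741, 0.672, 0.0], [-0.0, -0.0, -1.0]]
wrist_force: [0.7, 0.3, -0.3]
gripper_width: 0.007
```

```bash
python3 -m creep '[[0,-1,0,0,0,0,0],[0,0,0,0,0,0,0],[0,-1,0,0,0,0,0],[0,0,0,0,0,0,0],[0,-1,0,0,0,0,0],[0,0,0,0,0,0,0],[0,-0.5,0,0,0,0,0],[0,0,0,0,0,0,0],[0,0,0,0,0,0,0],[0,0,0,0,0,0,0]]'
```

```text
time_s: 11.5
tcp_pos: [0.607, -0.0788, 0.2826]
ee_rot: [[-0.672, -0.741, 0.0], [-0.741, 0.672, -0.0], [-0.0, -0.0, -1.0]]
wrist_force: [-1.0, 0.8, 0.3]
gripper_width: 0.005
```

```bash
python3 -m creep '[[0,-1,0,0,0,0,0],[0,0,0,0,0,0,0],[0,-1,0,0,0,0,0],[0,0,0,0,0,0,0],[0,-1,0,0,0,0,0],[0,0,0,0,0,0,0],[0,0,0,0,0,0,0],[0,0,0,0,0,0,0],[0,0,0,0,0,0,0],[0,0,0,0,0,0,0]]'
```

```text
time_s: 12.75
tcp_pos: [0.6074, -0.0793, 0.2825]
ee_rot: [[-0.671, -0.741, -0.004], [-0.741, 0.671, 0.002], [0.001, 0.005, -1.0]]
wrist_force: [-6.5, 5.8, 4.3]
gripper_width: 0.005
```

The arm met its stop: 3 mm commanded moved it only 0.6 mm, at about 9 N. Next I retreat, check the view, and get the wrist-camera mount position to choose the approach yaw.

```bash
python3 -m creep '[[0,5,0,0,0,0,0],[0,15,0,0,0,0,0],[0,20,0,0,0,0,0],[0,0,-40,0,0,0,0],[0,0,-40,0,0,0,0],[0,0,0,0,0,0,0],[0,0,0,0,0,0,0],[0,0,0,0,0,0,0],[0,0,0,0,0,0,0],[0,0,0,0,0,0,0]]'
python3 - <<'E'
from plan import *
c=capture("wrist");P,R=now();o=-np.array(c["R"]).T@np.array(c["t"]);print("cam in tool mm",R.T@(o-P)*1000,sense()["joints"],P)
cv2.imwrite("pics/w3.png",c["color"])
t=capture("top");cv2.imwrite("pics/t3.png",t["color"]);p=np.load("p.npy")
h=np.array([.7583,.0605]);
E
```

```text
time_s: 14.0
tcp_pos: [0.5795, -0.054, 0.362]
ee_rot: [[-0.672, -0.741, -0.001], [-0.741, 0.672, -0.0], [0.001, 0.001, -1.0]]
wrist_force: [0.5, -0.3, 0.1]
gripper_width: 0.005
cam in tool mm [  -0.64631199  -77.51833611 -161.7490994 ] [ 1.06151734e+01  1.43455117e+01  9.00226358e+00  1.06424138e-03
 -8.46959954e+01  3.71611829e+01] [ 0.57958135 -0.05396353  0.36214808]
```

View pics/w3.png

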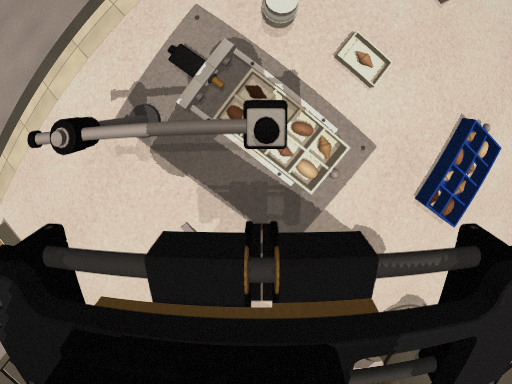

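The wrist view confirms the camera is over the tray: the knob is at (266,131), still where it was pushed. The pull shows at (335,174). Next move is to just behind the pull, with a vertical tool and the wrist camera on the robot side.

```bash
python3 - <<'E'
from plan import *
p=np.load("p.npy");P,R=now()
c=capture("wrist")
def inst(X): d=np.array(X[:2])-p[:2];a=p[2];return np.round([np.cos(a)*d[0]+np.sin(a)*d[1],-np.sin(a)*d[0]+np.cos(a)*d[1]],4)
print("pull stage",inst(atz(c,(335,174),.044,True)),"knob stage",inst(atz(c,(266,131),.302,True)))
def W(x,y,z): a=p[2];return np.array([p[0]+np.cos(a)*x-np.sin(a)*y,p[1]+np.sin(a)*x+np.cos(a)*y,z])
Q=pose(99.73);print(W(-.19,0,.2))
rows(P,R,[(W(-.19,0,.362),R,3),(W(-.19,0,.362),Q,12),(W(-.19,0,.10),Q,5)])
E
```

```text
pull stage [-0.1504 -0.0021] knob stage [ 0.003  -0.0004]
[ 0.43035245 -0.12764529  0.2       ]
[51.6, 20.3, 0.1, 0.0, 0.0, 0.0]
[51.6, 20.3, 0.1, 0.0, 0.0, 0.0]
[51.6, 20.3, 0.1, 0.0, 0.0, 0.0]
--
[0.0, 0.0, 0.0, -0.0, -0.0, 10.7]
[0.0, 0.0, 0.0, -0.0, -0.0, 10.7]
[0.0, 0.0, 0.0, -0.0, -0.0, 10.7]
[0.0, 0.0, 0.0, -0.0, -0.0, 10.7]
[0.0, 0.0, 0.0, -0.0, -0.0, 10.7]
[0.0, 0.0, 0.0, -0.0, -0.0, 10.7]
[0.0, 0.0, 0.0, -0.0, -0.0, 10.7]
[0.0, 0.0, 0.0, -0.0, -0.0, 10.7]
[0.0, 0.0, 0.0, -0.0, -0.0, 10.7]
[0.0, 0.0, 0.0, -0.0, -0.0, 10.7]
[0.0, 0.0, 0.0, -0.0, -0.0, 10.7]
[0.0, 0.0, 0.0, -0.0, -0.0, 10.7]
--
[-0.0, 0.0, 52.4, 0.0, -0.0, 0.0]
[-0.0, 0.0, 52.4, 0.0, -0.0, 0.0]
[-0.0, 0.0, 52.4, 0.0, -0.0, 0.0]
[-0.0, 0.0, 52.4, 0.0, -0.0, 0.0]
[-0.0, 0.0, 52.4, 0.0, -0.0, 0.0]
--
```

```bash
python3 -m creep '[[52,20,0,0,0,0,0],[52,20,0,0,0,0,0],[52,20,0,0,0,0,0],[0,0,0,0,0,10,0],[0,0,0,0,0,10,0],[0,0,0,0,0,10,0],[0,0,0,0,0,10,0],[0,0,0,0,0,10,0],[0,0,0,0,0,10,0],[0,0,0,0,0,10,0]]'
python3 -m creep '[[0,0,0,0,0,10,0],[0,0,0,0,0,10,0],[0,0,0,0,0,10,0],[0,0,0,0,0,10,0],[0,0,0,0,0,10,0],[0,0,0,0,0,8,0],[0,0,50,0,0,0,0],[0,0,50,0,0,0,0],[0,0,50,0,0,0,0],[0,0,0,0,0,0,0]]'
cat >> plan.py <<'E'
p=np.load("p.npy")
def inst(X): d=np.array(X[:2])-p[:2];a=p[2];return np.round([np.cos(a)*d[0]+np.sin(a)*d[1],-np.sin(a)*d[0]+np.cos(a)*d[1]],4)
E
python3 - <<'E'
from plan import *
P,R=now();print(P,inst(P),np.degrees(np.arctan2(R[1,0],R[0,0])))
c=capture("wrist");cv2.imwrite("pics/w4.png",c["color"])
for r in find_in("wrist","tray_pull"): print(r["xy"],r["p"],inst(atz(c,r["xy"],.044,True)))
E
```

```text
time_s: 15.4
tcp_pos: [0.4303, -0.1292, 0.3627]
ee_rot: [[-0.924, 0.384, 0.0], [0.384, 0.924, 0.0], [-0.0, 0.0, -1.0]]
wrist_force: [-0.2, 0.4, -0.0]
gripper_width: 0.007
time_s: 16.65
tcp_pos: [0.4278, -0.1292, 0.2098]
ee_rot: [[-0.169, 0.986, -0.008], [0.986, 0.169, -0.0], [0.001, -0.008, -1.0]]
wrist_force: [-0.1, 0.7, 0.9]
gripper_width: 0.004
[ 0.42775225 -0.12917451  0.20976501] [-0.1928 -0.0011] 99.7542313747623
[118.4, 37.3] 0.86 [-0.3622 -0.1689]
[257.3, 222.8] 0.72 [-0.135  -0.0053]
[124.6, 239.3] 0.52 [-0.1081 -0.1802]
```

View pics/w4.png

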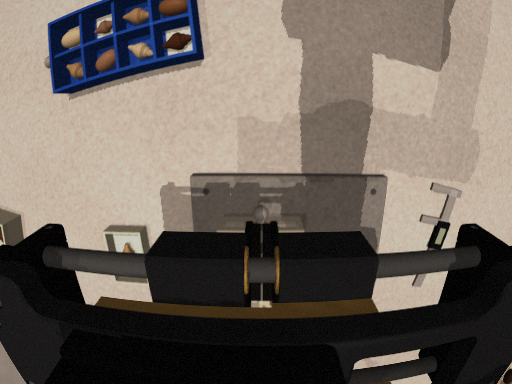

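The pull is at (261,213), lined up with the finger seam at column 262. Descending behind it over bare board.

```bash
python3 -m creep '[[0,0,45,0,0,0,0],[0,0,45,0,0,0,0],[0,0,45,0,0,0,0],[0,0,30,0,0,0,0],[0,0,12,0,0,0,0],[0,0,0,0,0,0,0],[0,4,0,0,0,0,0],[0,4,0,0,0,0,0],[0,4,0,0,0,0,0],[0,0,0,0,0,0,0]]'
python3 - <<'E'
from plan import *
P,R=now();print(inst(P))
c=capture("wrist")
for r in find_in("wrist","tray_pull"): print(r["xy"],r["p"],inst(atz(c,r["xy"],.044,True)))
E
```

```text
time_s: 18.0
tcp_pos: [0.4428, -0.127, 0.0358]
ee_rot: [[-0.17, 0.985, 0.001], [0.985, 0.17, 0.0], [-0.0, 0.001, -1.0]]
wrist_force: [-0.1, -0.7, 0.1]
gripper_width: 0.004
[-0.1777 -0.0015]
[40.7, 18.2] 0.68 [-0.3222 -0.1404]
[259.0, 304.9] 0.62 [-0.1326 -0.0026]
```

```bash
python3 -m creep '[[0,4,2,0,0,0,0],[0,3,0,0,0,0,0],[0,3,0,0,0,0,0],[0,3,0,0,0,0,0],[0,3,0,0,0,0,0],[0,3,0,0,0,0,0],[0,3,0,0,0,0,0],[0,3,0,0,0,0,0],[0,0,0,0,0,0,0],[0,0,0,0,0,0,0]]'
python3 -c "
from plan import *
P,R=now();print(inst(P))"
```

```text
time_s: 19.35
tcp_pos: [0.4674, -0.1228, 0.0337]
ee_rot: [[-0.17, 0.985, 0.001], [0.985, 0.17, -0.0], [-0.0, 0.001, -1.0]]
wrist_force: [-0.0, -0.1, 0.8]
gripper_width: 0.007
[-0.1527 -0.0015]
```

```bash
python3 -m creep '[[0,1.5,0,0,0,0,0],[0,1.5,0,0,0,0,0],[0,1.5,0,0,0,0,0],[0,1.5,0,0,0,0,0],[0,1.5,0,0,0,0,0],[0,1.5,0,0,0,0,0],[0,1.5,0,0,0,0,0],[0,1.5,0,0,0,0,0],[0,0,0,0,0,0,0],[0,0,0,0,0,0,0]]'
python3 -c "
from plan import *
P,R=now();print(inst(P))"
```

```text
time_s: 20.6
tcp_pos: [0.4764, -0.121, 0.033]
ee_rot: [[-0.169, 0.986, -0.005], [0.986, 0.169, -0.0], [0.001, -0.005, -1.0]]
wrist_force: [-5.0, -0.9, 2.6]
gripper_width: 0.004
[-0.1435 -0.0013]
```

```bash
python3 -m creep '[[0,1.5,0,0,0,0,0],[0,1.5,0,0,0,0,0],[0,1.5,0,0,0,0,0],[0,1,0,0,0,0,0],[0,1,0,0,0,0,0],[0,1,0,0,0,0,0],[0,1,0,0,0,0,0],[0,0,0,0,0,0,0],[0,0,0,0,0,0,0],[0,0,0,0,0,0,0]]'
python3 -c "
from plan import *
P,R=now();print(inst(P))"
```

```text
time_s: 21.85
tcp_pos: [0.4831, -0.1198, 0.0327]
ee_rot: [[-0.169, 0.986, -0.008], [0.986, 0.169, -0.0], [0.001, -0.008, -1.0]]
wrist_force: [-7.6, -1.1, 3.6]
gripper_width: 0.012
[-0.1367 -0.0012]
```

```bash
python3 -m creep '[[0,1,0,0,0,0,0],[0,1,0,0,0,0,0],[0,1,0,0,0,0,0],[0,1,0,0,0,0,0],[0,0,0,0,0,0,0],[0,0,0,0,0,0,0],[0,0,0,0,0,0,0],[0,0,0,0,0,0,0],[0,0,0,0,0,0,0],[0,0,0,0,0,0,0]]'
python3 -c "
from plan import *
P,R=now();print(inst(P))"
```

```text
time_s: 23.1
tcp_pos: [0.4864, -0.1192, 0.0326]
ee_rot: [[-0.169, 0.986, -0.01], [0.986, 0.169, -0.0], [0.001, -0.01, -1.0]]
wrist_force: [-8.2, -1.4, 3.7]
gripper_width: 0.0
[-0.1334 -0.0011]
```

```bash
python3 -m creep '[[0,1,0,0,0,0,0],[0,0,0,0,0,0,0],[0,0,0,0,0,0,0],[0,0,0,0,0,0,0],[0,0,0,0,0,0,0],[0,0,0,0,0,0,0],[0,0,0,0,0,0,0],[0,0,0,0,0,0,0],[0,0,0,0,0,0,0],[0,0,0,0,0,0,0]]'
python3 -c "
from plan import *
P,R=now();print(inst(P))"
```

```text
time_s: 24.35
tcp_pos: [0.4871, -0.119, 0.0325]
ee_rot: [[-0.168, 0.986, -0.01], [0.986, 0.168, -0.0], [0.001, -0.01, -1.0]]
wrist_force: [-8.2, -1.5, 3.4]
gripper_width: 0.007
[-0.1326 -0.0011]
```

```bash
for i in 1 2; do python3 -m creep '[[0,1,0,0,0,0,0],[0,0,0,0,0,0,0],[0,0,0,0,0,0,0],[0,0,0,0,0,0,0],[0,0,0,0,0,0,0],[0,0,0,0,0,0,0],[0,0,0,0,0,0,0],[0,0,0,0,0,0,0],[0,0,0,0,0,0,0],[0,0,0,0,0,0,0]]'
python3 -c "
from plan import *
P,R=now();print(inst(P))"; done
```

```text
time_s: 25.6
tcp_pos: [0.4879, -0.1189, 0.0325]
ee_rot: [[-0.168, 0.986, -0.011], [0.986, 0.168, -0.0], [0.001, -0.01, -1.0]]
wrist_force: [-9.5, -2.0, 4.9]
gripper_width: 0.005
[-0.1318 -0.0011]
time_s: 26.85
tcp_pos: [0.4887, -0.1188, 0.0325]
ee_rot: [[-0.168, 0.986, -0.011], [0.986, 0.168, -0.0], [0.002, -0.011, -1.0]]
wrist_force: [-9.3, -1.7, 4.1]
gripper_width: 0.007
[-0.131  -0.0011]
```

Each 1 mm command still moves the tool 0.8 mm with little force rise, so the tray is not home yet. Continuing.

```bash
for i in 1 2; do python3 -m creep '[[0,1,0,0,0,0,0],[0,0,0,0,0,0,0],[0,0,0,0,0,0,0],[0,0,0,0,0,0,0],[0,0,0,0,0,0,0],[0,0,0,0,0,0,0],[0,0,0,0,0,0,0],[0,0,0,0,0,0,0],[0,0,0,0,0,0,0],[0,0,0,0,0,0,0]]'
python3 -c "
from plan import *
P,R=now();print(inst(P))"; done
```

```text
time_s: 28.1
tcp_pos: [0.4895, -0.1186, 0.0324]
ee_rot: [[-0.168, 0.986, -0.011], [0.986, 0.168, -0.0], [0.002, -0.011, -1.0]]
wrist_force: [-9.4, -2.4, 5.7]
gripper_width: 0.006
[-0.1301 -0.0011]
time_s: 29.35
tcp_pos: [0.4899, -0.1185, 0.0323]
ee_rot: [[-0.168, 0.986, -0.013], [0.986, 0.168, -0.0], [0.002, -0.013, -1.0]]
wrist_force: [-10.4, -2.0, 4.9]
gripper_width: 0.003
[-0.1298 -0.0011]
```

```bash
for i in 1 2; do python3 -m creep '[[0,1,0,0,0,0,0],[0,0,0,0,0,0,0],[0,0,0,0,0,0,0],[0,0,0,0,0,0,0],[0,0,0,0,0,0,0],[0,0,0,0,0,0,0],[0,0,0,0,0,0,0],[0,0,0,0,0,0,0],[0,0,0,0,0,0,0],[0,0,0,0,0,0,0]]'
python3 -c "
from plan import *
P,R=now();print(inst(P))"; done
python3 - <<'E'
from h import *
c=[cv2.resize(capture("top")["color"][100:220,190:310],None,fx=4.9,fy=4.9,interpolation=cv2.INTER_CUBIC)]
cv2.imwrite("pics/t5.png",c[0])
E
```

```text
time_s: 30.6
tcp_pos: [0.4899, -0.1185, 0.0321]
ee_rot: [[-0.168, 0.986, -0.015], [0.986, 0.168, -0.0], [0.002, -0.015, -1.0]]
wrist_force: [-11.0, -1.7, 7.0]
gripper_width: 0.008
[-0.1298 -0.0011]
time_s: 31.85
tcp_pos: [0.4899, -0.1185, 0.032]
ee_rot: [[-0.168, 0.986, -0.017], [0.986, 0.168, -0.001], [0.002, -0.017, -1.0]]
wrist_force: [-13.4, -2.5, 6.2]
gripper_width: 0.003
[-0.1297 -0.001 ]
```

View pics/t5.png

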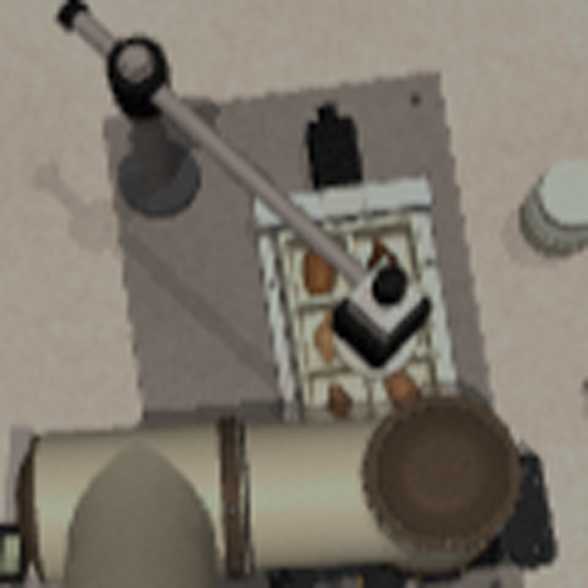

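Two more millimetres of command gave no motion while the force rose to about 13.6 N, so that is a hard stop. The top view shows the tray's far wall right at the fence and parallel to it, with the camera over the tray. One more small push for firmness, then a settle check.

```bash
python3 -m creep '[[0,1,0,0,0,0,0],[0,0,0,0,0,0,0],[0,0,0,0,0,0,0],[0,0,0,0,0,0,0],[0,0,0,0,0,0,0],[0,0,0,0,0,0,0],[0,0,0,0,0,0,0],[0,0,0,0,0,0,0],[0,0,0,0,0,0,0],[0,0,0,0,0,0,0]]'
python3 - <<'E'
from plan import *
P,R=now();print(inst(P))
# arm angle & bystanders check
t=capture("top")
for n,z in(("camera_knob",.285),("jar",.085),("small_tray",.02),("calliper",.005)):
    for r in find_in("top",n)[:1]: print(n,r["xy"],r["p"],atz(t,r["xy"],z).round(3),inst(atz(t,r["xy"],z)))
print("knob top px",inst(atz(t,(190+388/4.9,100+284/4.9),.302)))
E
```

```text
time_s: 33.15
tcp_pos: [0.49, -0.1185, 0.0318]
ee_rot: [[-0.167, 0.986, -0.019], [0.986, 0.167, -0.001], [0.002, -0.019, -1.0]]
wrist_force: [-14.9, -1.6, 7.0]
gripper_width: 0.003
[-0.1297 -0.001 ]
camera_knob [252.7, 148.1] 0.97 [ 0.648 -0.047  0.285] [0.0379 0.0431]
jar [303.4, 144.3] 0.48 [ 0.719 -0.227  0.085] [ 0.078  -0.1463]
small_tray [323.5, 188.4] 0.69 [ 0.576 -0.309  0.02 ] [-0.0773 -0.2036]
calliper [193.5, 217.6] 0.73 [0.462 0.154 0.005] [-0.1115  0.2723]
knob top px [-0.0017  0.0021]
```

```bash
python3 -c "
from station import *
print(finish_job()); print(sense()['wrist_force'])"
```

```text
the job is handed in; nothing more can be done
None
the job is handed in; nothing more can be done
```

I swung the camera arm in over the stage to its stop, then pushed the tray home by its ball pull with shut fingers. The job was handed in at about 33 s with the arm still pressing.

- **Camera arm:** at the stop, 3 mm of command moved it only 0.6 mm at about 9 N. My own pixel reading of the knob puts it within 3 mm of the stage origin. The detector's knob point for the whole camera and boom was about 57 mm off (it seems to mark the boom), so I did not use it.
- **Tray:** the last 3 mm of command produced no motion while the force rose to about 15 N, so it is hard against the stop. The end position was 2–3 mm further in than my estimate, which is within calibration error. The top view shows its far wall parallel to the fence. The pads were partly hidden, so I judged squareness from that view and the central push.
- **Vertical load:** the fingers also felt about 7 N upward, meaning they press down lightly on the ball. I left that as it was.
- **Bystanders:** the jar and calliper read as unmoved, to within 4 mm. The small tray's detection shifted about 15 mm; I put this down to the gripper partly hiding it, since nothing went near it, but I did not confirm that.

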